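# Open the press-button bead box by pushing its lid over

### The arm

A 6-joint arm with a two-finger parallel gripper is mounted at the origin on the work surface. World frame = base frame: x ahead of the robot, y to its left, z up, the work surface at z = 0. Lengths are in m, angles in degrees, forces in N, time in s.
With the tool pointing down it reaches from about 0.3 to 0.75 m from the base axis. Payload 8.5 kg.
Tool frame: the origin (TCP) lies on the centre line of the jaws, within the pads' length; the fingertips stand 25 mm ahead of it and the grasp point (between the pads) lies 6 mm ahead of it; z points along the fingers, y is the line along which they close (so a half turn about z gives the same grasp; the last joint's range is limited). The gripper opens to 85 mm and grips with 20 to 120 N. Pads are 22 mm wide; open, the fingers measure 114 mm over their backs; the gripper's body (76 mm by 85 mm) begins 54 mm behind the grasp point. The pads swing forward as they close: fully open they stand 13 mm farther back than shut.
Start: joints at [-78.799, 21.807, 74.336, -0, 83.858, -12.336], TCP at [0.22, -0.504, 0.218] pointing down, gripper open.
Joint ranges: [-178.18, 178.18], [-50.72, 133.34], [12.68, 142.11], [-81.47, 261.47], [9.98, 163.14], [-165.26, 165.26]. Speed limits (degrees/s): [136.94, 136.94, 180, 180, 180, 180].

### API

Orientations are given as a 3x3 rotation matrix whose columns are the frame's x, y, z axes.
In Python, from rig import telemetry, optics, env gives the robot as it stands.
- The arm moves only by the tool send_rows, never from a script. Its argument "deltas" is a list that holds one entry, the list of rows, each a list of 7 numbers: the shift along the tool's x, y, z in m, then the turn, a rotation vector about the tool's x, y, z in rad, then the opening, from -1 (shut) to 1 (fully open), so that 0 is half open. In form: [[[x, y, z, ax, ay, az, grip], ...]]. A call has 1 to 12 rows; each row shifts and turns the commanded pose from where the row before left it, along the tool's axes as they then stand; what a row does not reach is not made up. A row lasts 1/8 s, in which the tool goes at most 62.5 mm and 10.7 degrees, less where a joint would pass 70% of its speed; a pose out of reach is approached as far as the arm can. A call is refused whole if a number of a shift passes 0.0625 or a number of a turn 0.188, either way. A call with a gripper value outside its range is refused whole. The fingers move at their own pace and stop on an object; "squeeze" is the grip in N (left out, the last holds). Time passes only in rows, so rows that do not move let the fingers close. It gives the time, the measured TCP pose, the force, the opening and the grip force at its end, in the units of the state.
- telemetry.observe(): the state, without advancing time (a new reading comes with each control period).
- optics.get_image(name): name is "scene" or "top"; returns a dict with "image" (400x640x3 uint8, red, green, blue), "range_z" (400x640 float32, m along the optical axis (not along the pixel's ray), 0 where there is no reading), "K" (3x3 intrinsics, pixels), "k1" (the pictures are not rectified: a ray, as slopes to the right and down, at radius r is drawn at 1 + k1 r^2 times it, then the intrinsics apply), "rvec" (rotation vector, rad) and "tvec" (3), from world to camera coordinates, as OpenCV has them. Camera axes: x right, y down, z forward; pixel columns grow to the right and rows downward; lengths in m; the calibration is good to about 2 mm. A picture is of the moment at which its call begins.
- env.close_job(): hands the job in; it is judged then, once.
The state is a dict: "time_s": time; "q": joint angles; "qvel": joint speeds; "joint_efforts": joint torques, N m; "position": TCP position; "tool_rot": TCP orientation; "ft_force": force on the tool from outside, world axes, zero at the start; "wrist_torque": the same for the moment, N m; "grip_width": finger opening in m; "gripper_force": force on a finger pad.
Only numpy, scipy, OpenCV 4.12 (cv2) and the standard library are available. Lean on these libraries where they do the work, as an engineer would, in place of code of your own. Each camera call takes 0.05 s, during which the arm holds its last target. There are 200 camera calls.

### The job

Open the white enamel bead box: press its button down with the fingertips so that the lid springs half open, then push the lid over backwards with the fingers until it leans back on its stop and stays wide open. Do it by pushing only: do not pinch the lid between the fingers or fling it, do not lift, tip or shove the box, and leave everything else on the tray where it stands.

Things in the scene. Friction and masses are not known exactly. Their poses are not given: they have to be found in the camera images.
- box: White enamel steel box, 150 mm front to back (its x), 180 wide (its y), 66 high, 1.3 kg, loose on the tray floor (12 mm above the table; tray rim 34 mm). Origin: centre of its underside. Its -x side is the front, facing the robot give or take 0.4 rad. A fixed deck 36 mm deep runs along the front, 66 mm above the underside; behind it lies the hinged lid with a dark rolled rim.
- release (a joint): Round steel push button, 18 mm across, 9 mm proud in the middle of the front deck, 58 mm in front of the box's centre. Value in m: 0 up, 0.006 fully down (top then 3 mm above the deck). Goes straight down against a spring, 2 N to start and 4.4 N at the bottom; frees the lid at about 0.004; springs back up.
- release_top (a point): Centre of the button's top face (75 mm above the box's underside when up); moves with the button.
- lid (a joint): Lid angle in rad, opening away from the robot: 0 shut and caught; 0.95 sprung half open (a hinge spring lifts it there in about a second and holds it); 1.57 upright; 1.85 leaning back on its stop, where it stays by its weight. Let go between 0.95 and about 1.6 it falls back to 0.95; past about 1.7 it goes on back by itself.
- lid_edge (a point): Middle of the lid's front rolled rim (6 mm thick), 104 mm from the hinge, moving with the lid; shut: 34 mm in front of the box's centre, 66 mm above its underside. The lid is 178 mm wide, 6 mm thick, about 0.16 kg; half open, the rim stands about 80 mm above the deck.
- lid_hinge (a point): Middle of the lid's hinge axis: 70 mm behind the box's centre, 62 mm above its underside; the axis runs along the box's y.
- carousel: Three-tier clear and white plastic bead carousel, 136 mm across, 157 mm high, loose. Origin: centre of its underside.
- bowl: Stainless bowl, 110 mm across, 42 mm high, loose. Origin: centre of its underside.
- board: Wooden bead-threading board, 170 x 100 x 14 mm, long side along its x, loose. Origin: centre of its underside.
- big_jar: Clear bead jar with a steel cap, 64 mm across, 90 mm high, loose. Origin: centre of its underside.
- pliers: Small coral-handled pliers lying flat just in front of the box, 122 mm long along their y (jaws to +y), 46 mm wide, 13 mm high, loose. Origin: on the underside, mid-length.
- spool: Wooden thread spool, 42 mm across, 46 mm high, standing beside the box, loose. Origin: centre of its underside.
- cork_jar: Small glass jar with a cork, 40 mm across, 66 mm high, standing beside the box, loose. Origin: centre of its underside.
Not all that is in view belongs to the job. Of the things shaped like the box, the white one is meant.

How it is judged (in metres and radians):
On the way:
1. the fingers press the button down far enough to free the lid (value of joint release above 0.004 m and contact force between the fingers and release above 0.5 N).
At the end, for the whole second after the job is handed in: The lid rests wide open on its stop (more than 1.75 rad of 1.85, still), the button is back up, and the box stands flat on the tray within 30 mm of where it was, at rest (value of joint lid above 1.75 rad and velocity of joint lid between -0.1 and 0.1 rad/s and value of joint release below 0.0015 m and angle between box's own z axis and vertical below 0.05 rad and distance of box from where it was at the start of the episode below 0.03 m and linear speed of box below 0.02 m/s); the robot touches nothing.
It fails at once if the box is lifted more than 10 mm, tipped up more than 0.12 rad or shoved more than 30 mm (height (world z) of box above 0.022 m or angle between box's own z axis and vertical above 0.12 rad or distance of box from where it was at the start of the episode above 0.03 m).
It fails at once if the lid is pinched between the fingers (pressed on its outer and inner face at once, more than 1 N each) (contact force between the fingers and lid_c0 above 1 N and contact force between the fingers and lid_c1 above 1 N).
It fails at once if the lid is flung (faster than 7 rad/s) (velocity of joint lid above 7 rad/s).
It fails at once if another thing on the tray is moved more than 20 mm or lifted (distance of any of carousel, bowl, board, big_jar, pliers, spool, cork_jar from where it was at the start of the episode above 0.02 m).
It fails at once if another thing on the tray is knocked over (angle between any of carousel, bowl, board, big_jar, pliers, spool, cork_jar's own z axis and vertical above 0.3 rad).
It also fails if it takes over 43 s, if anything falls off the work surface, if the arm or the gripper's body presses on something with over 40 N, if the wrist force passes 120 N, or if a joint passes its speed limit or range.

## Working session

There is one attempt and no reset: what is moved stays moved. The work goes in short steps, Python scripts to look and compute and a tool call to move; the robot and the scene stay as the last step left them, time stands still between calls to the robot, and variables do not carry over. Pictures are saved under pics/ and viewed, at most 10 in all, crops included, and the job is handed in when it is done.

Besides the shell and the picture viewer there is one more tool, called as name(argument=value, ...), one argument or row to a line, values as JSON. send_rows: Moves the arm, as the interface text tells. Its arguments: {"type":"object","properties":{"deltas":{"type":"array"},"squeeze":{"type":"number"}},"required":["deltas"]}

```bash
mkdir -p pics; ls; cat > h.py <<'E'
import numpy as np, cv2, sys
from rig import telemetry, optics, env
def cam(n):
    d=optics.get_image(n); R,_=cv2.Rodrigues(np.array(d["rvec"],float)); d["R"]=R; d["t"]=np.array(d["tvec"],float).ravel(); return d
def cloud(d):
    K=np.array(d["K"],float); h,w=d["range_z"].shape
    u,v=np.meshgrid(np.arange(w),np.arange(h)); 
    p=cv2.undistortPoints(np.stack([u,v],-1).reshape(-1,1,2).astype(float),K,np.array([d["k1"],0,0,0.])).reshape(-1,2)
    ray=np.c_[p,np.ones(len(p))]
    z=d["range_z"].reshape(-1,1)
    P=(ray*z-d["t"])@d["R"]
    P[z[:,0]==0]=np.nan
    return P.reshape(h,w,3), (ray@d["R"]).reshape(h,w,3), -d["R"].T@d["t"]
def save(d,name): cv2.imwrite("pics/"+name,cv2.cvtColor(d["image"],cv2.COLOR_RGB2BGR))
E
python3 - <<'E'
from h import *
for n in("scene","top"):
    d=cam(n); save(d,n+"0.png"); P,r,c=cloud(d); print(n,c,d["k1"],np.array(d["K"])[0,0],(d["range_z"]>0).mean())
s=telemetry.observe(); print(s)
E
```

```text
pics
scene [ 1.36087182 -0.10833174  0.66889946] -0.07476131694854758 430.0925868867973 0.99610546875
top [ 0.34947943 -0.01941906  1.06336062] 0.01034873431406965 366.8673365098529 0.9959765625
{'time_s': 0.1, 'q': array([-7.88006593e+01,  2.18383809e+01,  7.43797844e+01,  2.04770430e-03,
        8.38582473e+01, -1.23358654e+01]), 'qvel': array([ 0.05592872,  0.0076185 , -0.12241708,  0.04964375, -0.07869252,
        0.04684471]), 'joint_efforts': array([ 3.10669282e-03, -4.49221265e+01, -2.31655598e+01, -2.01083822e-04,
        3.69722082e-03,  1.18664161e-05]), 'position': array([ 0.21957255, -0.50396542,  0.21776549]), 'tool_rot': array([[ 9.16816457e-01,  3.99308820e-01, -2.24168410e-04],
       [ 3.99308755e-01, -9.16815570e-01,  1.31515641e-03],
       [ 3.19632464e-04, -1.29526945e-03, -9.99999110e-01]]), 'ft_force': array([-0.44287687, -0.08163251, -0.65181105]), 'wrist_torque': array([-0.02159199, -0.01310308,  0.00146514]), 'gripper_force': 0.0, 'grip_width': 0.08539273759347017}
```

View pics/scene0.png

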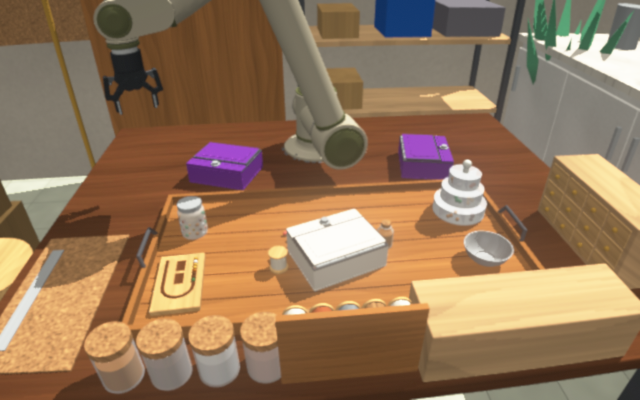

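View pics/top0.png

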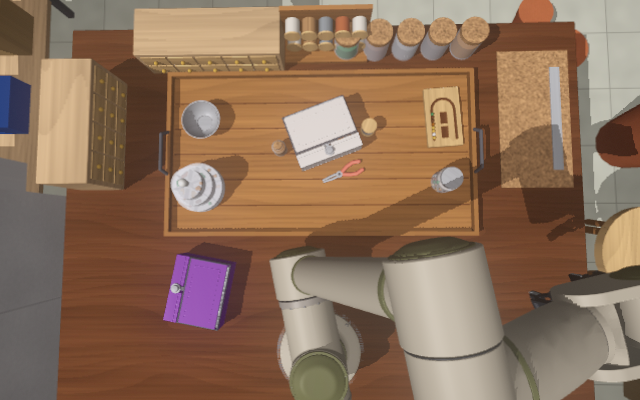

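The top view shows the white box at about (322,132), with its button at (330,149) on the deck facing the robot. The pliers are in front at (345,171), the spool at (369,126) and the cork jar at (278,147). The scene view shows the same box at (337,247) with its button at (325,222). Next I'll measure the box.

```bash
python3 - <<'E'
from h import *
out={}
for n in("top","scene"):
    d=cam(n); P,r,c=cloud(d); z=P[...,2]; im=d["image"].astype(int)
    roi=np.zeros(z.shape,bool)
    if n=="top": roi[85:185,262:385]=1
    else: roi[205:290,280:392]=1
    white=roi&(im.min(2)>120)&(np.ptp(im,axis=2)<30)
    m=roi&(z>0.066)&(z<0.084)&(P[...,0]>0.2)
    k=cv2.connectedComponentsWithStats(m.astype(np.uint8))
    i=1+np.argmax(k[2][1:,4]); m=k[1]==i
    pts=P[m]; rect=cv2.minAreaRect(pts[:,:2].astype(np.float32))
    print(n,m.sum(),"zmed",np.median(pts[:,2]),"rect",rect)
    print(cv2.boxPoints(rect).round(4).tolist())
    # ray method for silhouette at z=.078
    b=roi&(z>0.0825)&(z<0.095)&(np.linalg.norm(P[...,:2]-np.array(rect[0]),axis=2)<.09)
    v,u=np.nonzero(b); print("button pix",len(u),u.mean(),v.mean(),P[b].mean(0), P[b][:,2].max())
    for (uu,vv) in ([(330,149)] if n=="top" else [(325,222)]):
        R=r[vv,uu]; print("ray z.087",c+R*(.087-c[2])/R[2])
    if n=="top":
        y0,x0=80,260; crop=d["image"][80:190,250:400]
    else: crop=d["image"][195:295,270:400]
    cv2.imwrite(f"pics/c_{n}.png",cv2.cvtColor(cv2.resize(crop,None,fx=5,fy=5,interpolation=cv2.INTER_CUBIC),cv2.COLOR_RGB2BGR))
    np.set_printoptions(precision=3,suppress=True)
    if n=="top":
        for nm,(ua,ub,va,vb) in dict(spool=(358,380,115,138),cork=(270,288,135,157),pliers=(318,370,156,185)).items():
            s=P[va:vb,ua:ub].reshape(-1,3); s=s[(s[:,2]>.018)]; 
            print(nm,np.nanmedian(s,0),s.min(0),s.max(0))
E
```

```text
top 3147 zmed 0.08079010775777881 rect ((0.6100800037384033, -0.010024383664131165), (0.15136617422103882, 0.18109914660453796), 20.466947555541992)
[[0.5074999928474426, 0.04830000177025795], [0.5708000063896179, -0.12129999697208405], [0.7125999927520752, -0.06840000301599503], [0.6492999792098999, 0.10130000114440918]]
button pix 1011 320.4213649851632 126.89317507418397 [ 0.61930296 -0.00576905  0.08394134] 0.08958578111864367
ray z.087 [ 0.5576423  -0.03130934  0.087     ]
spool [ 0.625 -0.14   0.058] [ 0.591 -0.16   0.018] [ 0.648 -0.107  0.08 ]
cork [0.567 0.108 0.061] [0.553 0.092 0.019] [0.592 0.13  0.083]
pliers [ 0.516 -0.057  0.024] [ 0.476 -0.129  0.018] [0.55  0.003 0.082]
scene 3548 zmed 0.0811732930359808 rect ((0.6112216114997864, -0.006251931190490723), (0.1548452526330948, 0.18028049170970917), 20.531084060668945)
[[0.507099986076355, 0.050999999046325684], [0.5702999830245972, -0.11779999732971191], [0.7153000235557556, -0.06350000202655792], [0.6521000266075134, 0.10530000180006027]]
button pix 999 337.75075075075074 237.26326326326327 [ 0.623 -0.003  0.084] 0.0899668028336773
ray z.087 [ 0.569 -0.026  0.087]
```

View pics/c_top.png

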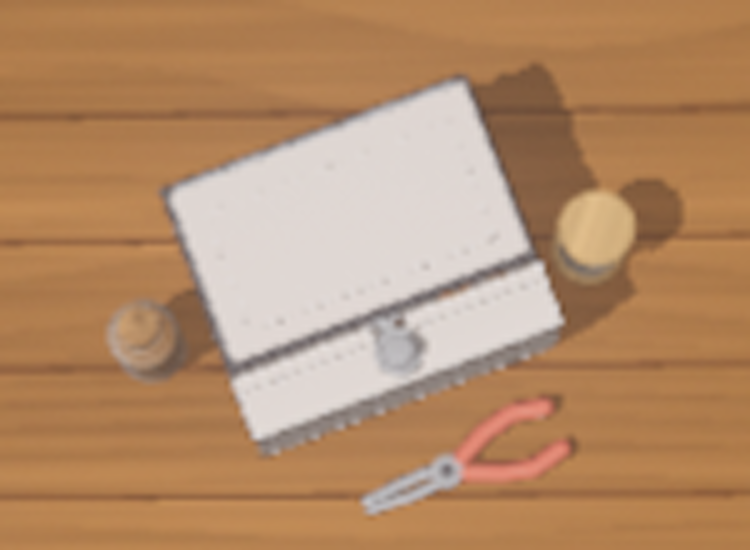

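Box centre is about (0.6105, -0.008) with yaw 20.5°, and the button is at about (0.5565, -0.029). I'll close the fingers and fly over the button, with the tool x along the box x.

send_rows(
  deltas=[
    [[0,0,0,0,0,0.053,-1],[0.0435,-0.0297,0,0,0,0,-1],[0.0435,-0.0297,0,0,0,0,-1],[0.0435,-0.0297,0,0,0,0,-1],[0.0435,-0.0297,0,0,0,0,-1],[0.0435,-0.0297,0,0,0,0,-1],[0.0435,-0.0297,0,0,0,0,-1],[0.0435,-0.0297,0,0,0,0,-1],[0.0435,-0.0297,0,0,0,0,-1],[0.0435,-0.0297,0,0,0,0,-1],[0.0435,-0.0297,0,0,0,0,-1],[0.0435,-0.0297,0,0,0,0,-1]],
  ],
  squeeze=20,
)

```text
time_s: 1.7
position: [0.5542, -0.029, 0.2183]
tool_rot: [[0.937, 0.35, -0.0], [0.35, -0.937, -0.0], [-0.0, 0.0, -1.0]]
ft_force: [1.1, -1.3, 0.4]
grip_width: -0.0001
gripper_force: 0.0
```

send_rows(
  deltas=[
    [[0,0,0.03,0,0,0,-1],[0,0,0.03,0,0,0,-1],[0,0,0.018,0,0,0,-1],[0,0,0,0,0,0,-1]],
  ],
)

```text
time_s: 2.2
position: [0.5528, -0.0304, 0.1392]
tool_rot: [[0.937, 0.35, -0.003], [0.35, -0.937, 0.001], [-0.002, -0.002, -1.0]]
ft_force: [-0.6, -0.6, 0.3]
grip_width: -0.0002
gripper_force: 0.0
```

```bash
python3 - <<'E'
from h import *
d=cam("scene"); cv2.imwrite("pics/s1.png",cv2.cvtColor(cv2.resize(d["image"][150:290,250:430],None,fx=4,fy=4,interpolation=cv2.INTER_CUBIC),cv2.COLOR_RGB2BGR))
s=telemetry.observe(); print(s["position"],s["ft_force"])
E
```

```text
[ 0.5534019  -0.03058798  0.14031292] [-0.98896588  0.35618898  0.03896908]
```

View pics/s1.png

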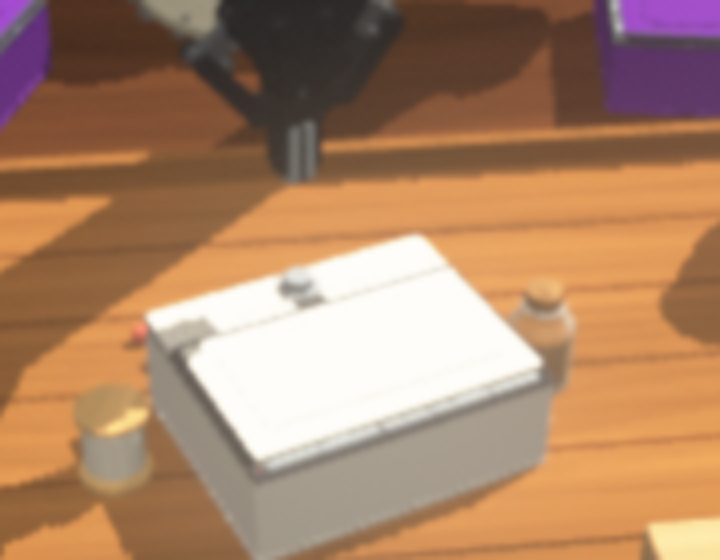

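```bash
python3 - <<'E'
from h import *
np.set_printoptions(precision=4,suppress=True)
d=cam("scene");P,r,c=cloud(d)
pr=lambda X: cv2.projectPoints(np.array([X]),np.array(d["rvec"],float),d["t"],np.array(d["K"],float),np.array([d["k1"],0,0,0.]))[0].ravel()
for z in (.087,.115,.13,.14,.165): print(z,pr([.5535,-.0306,z]))
print(P[178:205:2,325])
print(P[214:226:2,324])
d=cam("top");P,r,c=cloud(d); print(pr([.5535,-.0306,.115]))
s=telemetry.observe(); print(s["position"])
E
```

```text
0.087 [322.1872 218.1863]
0.115 [322.1434 208.2058]
0.13 [322.1195 202.7311]
0.14 [322.1034 199.0305]
0.165 [322.0624 189.5971]
[[ 0.5583 -0.0245  0.1972]
 [ 0.5592 -0.0246  0.1927]
 [ 0.5639 -0.0251  0.1905]
 [ 0.564  -0.0251  0.1854]
 [ 0.5629 -0.025   0.1797]
 [ 0.5614 -0.0249  0.1736]
 [ 0.5647 -0.0252  0.1706]
 [ 0.5618 -0.0249  0.1635]
 [ 0.5644 -0.0252  0.16  ]
 [    nan     nan     nan]
 [ 0.3547 -0.0033  0.0127]
 [ 0.3645 -0.0043  0.0124]
 [ 0.3726 -0.0052  0.0111]
 [ 0.3843 -0.0064  0.0123]]
[[ 0.4335 -0.0142  0.0138]
 [ 0.4372 -0.0146  0.0099]
 [ 0.5544 -0.0265  0.0878]
 [ 0.561  -0.0271  0.0869]
 [ 0.5669 -0.0278  0.0856]
 [ 0.5715 -0.0282  0.0833]]
[329.8542 148.3109]
[ 0.5538 -0.0307  0.1413]
```

The scene view shows the tips about 40 mm higher than the text implies, so I'll go down carefully and compare again.

send_rows(
  deltas=[
    [[0,0,0.006,0,0,0,-1],[0,0,0.006,0,0,0,-1],[0,0,0,0,0,0,-1],[0,0,0,0,0,0,-1]],
  ],
)

```text
time_s: 2.85
position: [0.5535, -0.0306, 0.1284]
tool_rot: [[0.937, 0.35, 0.0], [0.35, -0.937, -0.0], [0.0, 0.0, -1.0]]
ft_force: [0.6, -0.7, -0.2]
grip_width: -0.0001
gripper_force: 0.0
```

```bash
cat > tip.py <<'E'
from h import *
np.set_printoptions(precision=4,suppress=True)
d=cam("scene");P,r,c=cloud(d); q=P[150:226,310:345].reshape(-1,3)
s=telemetry.observe(); p=s["position"]
q=q[(np.hypot(*(q[:,:2]-p[:2]).T)<.03)]
q=q[q[:,2]>.095]; print("TCP",p,"F",s["ft_force"],"lowest",np.sort(q[:,2])[:8])
E
python3 tip.py
```

```text
TCP [ 0.5535 -0.0306  0.1285] F [ 0.1787  0.0477 -0.0066] lowest [0.1409 0.1424 0.1429 0.1436 0.1444 0.1456 0.1459 0.1467]
```

send_rows(
  deltas=[
    [[0,0,0.006,0,0,0,-1],[0,0,0.006,0,0,0,-1],[0,0,0,0,0,0,-1],[0,0,0,0,0,0,-1]],
  ],
)

```text
time_s: 3.4
position: [0.5535, -0.0306, 0.1163]
tool_rot: [[0.937, 0.35, -0.0], [0.35, -0.937, 0.0], [-0.0, -0.0, -1.0]]
ft_force: [-0.0, 0.2, -0.1]
grip_width: 0.0
gripper_force: 0.0
```

```bash
cat >> tip.py <<'E'
cv2.imwrite("pics/s2.png",cv2.cvtColor(cv2.resize(d["image"][150:270,260:400],None,fx=5,fy=5,interpolation=cv2.INTER_CUBIC),cv2.COLOR_RGB2BGR))
E
python3 tip.py
```

```text
TCP [ 0.5535 -0.0306  0.1164] F [ 0.1371 -0.781  -0.4768] lowest [0.1306 0.131  0.1318 0.1338 0.1341 0.1342 0.1343 0.1346]
```

View pics/s2.png

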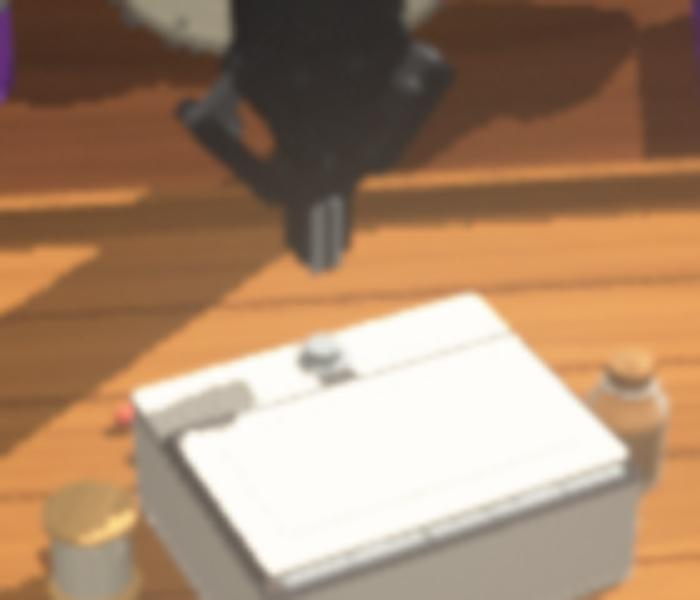

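The tips at crop (322,268) are clearly above the button at (322,350) by about 40 mm. I'll trust vision and continue down with force checks.

send_rows(
  deltas=[
    [[0,0,0.004,0,0,0,-1],[0,0,0.004,0,0,0,-1],[0,0,0,0,0,0,-1]],
  ],
)

```text
time_s: 3.82
position: [0.5532, -0.0306, 0.1079]
tool_rot: [[0.937, 0.35, -0.001], [0.35, -0.937, 0.0], [-0.001, -0.0, -1.0]]
ft_force: [0.1, 0.9, 0.3]
grip_width: 0.0001
gripper_force: 0.0
```

send_rows(
  deltas=[
    [[0,0,0.003,0,0,0,-1],[0,0,0,0,0,0,-1]],
  ],
)

```text
time_s: 4.08
position: [0.5533, -0.0306, 0.1051]
tool_rot: [[0.937, 0.35, -0.0], [0.35, -0.937, 0.0], [-0.0, -0.0, -1.0]]
ft_force: [0.2, -0.2, 0.5]
grip_width: 0.0002
gripper_force: 0.0
```

```bash
python3 tip.py
```

```text
TCP [ 0.5534 -0.0306  0.1052] F [ 0.0253  0.1879 -0.1269] lowest [0.1197 0.1201 0.1204 0.1219 0.1222 0.1232 0.1233 0.1236]
```

send_rows(
  deltas=[
    [[0,0,0.005,0,0,0,-1],[0,0,0.005,0,0,0,-1],[0,0,0,0,0,0,-1]],
  ],
)

```text
time_s: 4.5
position: [0.5532, -0.0306, 0.0948]
tool_rot: [[0.937, 0.35, -0.001], [0.35, -0.937, 0.0], [-0.001, -0.001, -1.0]]
ft_force: [-0.6, 0.4, 0.0]
grip_width: -0.0
gripper_force: 0.0
```

send_rows(
  deltas=[
    [[0,0,0.004,0,0,0,-1],[0,0,0.004,0,0,0,-1],[0,0,0,0,0,0,-1]],
  ],
)

```text
time_s: 4.88
position: [0.5532, -0.0306, 0.087]
tool_rot: [[0.937, 0.35, -0.001], [0.35, -0.937, 0.0], [-0.001, -0.0, -1.0]]
ft_force: [-0.6, -0.5, -1.5]
grip_width: -0.0002
gripper_force: 0.0
```

send_rows(
  deltas=[
    [[0,0,0.004,0,0,0,-1],[0,0,0.002,0,0,0,-1],[0,0,0,0,0,0,-1]],
  ],
)

```text
time_s: 5.25
position: [0.5533, -0.0306, 0.0812]
tool_rot: [[0.937, 0.35, -0.0], [0.35, -0.937, 0.0], [-0.0, -0.0, -1.0]]
ft_force: [-0.5, -0.2, 0.1]
grip_width: -0.0
gripper_force: 0.0
```

```bash
sed -i 's/>.095/>.0905/' tip.py; python3 tip.py
```

```text
TCP [ 0.5534 -0.0306  0.0813] F [ 0.0965  0.5004 -0.07  ] lowest [0.0939 0.0948 0.095  0.0964 0.0966 0.0968 0.0974 0.099 ]
```

View pics/s2.png

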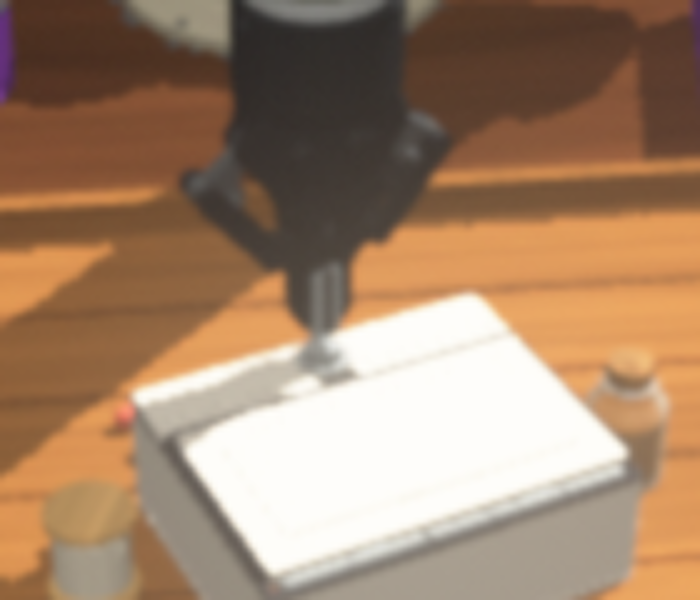

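The tips at (320,335) sit centred just above the button at (322,350). I'll press now.

send_rows(
  deltas=[
    [[0,0,0.004,0,0,0,-1],[0,0,0.003,0,0,0,-1],[0,0,0.002,0,0,0,-1],[0,0,0,0,0,0,-1]],
  ],
)

```text
time_s: 5.8
position: [0.5534, -0.0306, 0.0722]
tool_rot: [[0.937, 0.35, -0.0], [0.35, -0.937, 0.0], [-0.0, -0.0, -1.0]]
ft_force: [-0.7, 0.8, 0.7]
grip_width: 0.0
gripper_force: 0.4
```

send_rows(
  deltas=[
    [[0,0,0.002,0,0,0,-1],[0,0,0,0,0,0,-1],[0,0,0,0,0,0,-1]],
  ],
)

```text
time_s: 6.18
position: [0.5534, -0.0306, 0.0705]
tool_rot: [[0.937, 0.35, 0.0], [0.35, -0.937, -0.0], [0.0, 0.0, -1.0]]
ft_force: [-1.0, 0.4, 3.1]
grip_width: 0.0001
gripper_force: 1.6
```

send_rows(
  deltas=[
    [[0,0,0.0015,0,0,0,-1],[0,0,0,0,0,0,-1],[0,0,0,0,0,0,-1]],
  ],
)

```text
time_s: 6.55
position: [0.5534, -0.0306, 0.0689]
tool_rot: [[0.937, 0.35, -0.0], [0.35, -0.937, 0.0], [-0.0, -0.0, -1.0]]
ft_force: [-1.6, -0.5, 3.9]
grip_width: 0.0002
gripper_force: 1.9
```

```bash
cat > lid.py <<'E'
from h import *
np.set_printoptions(precision=4,suppress=True)
s=telemetry.observe(); print(s["time_s"],s["position"],s["ft_force"],s["grip_width"])
ex=np.array([.9367,.350]);ey=np.array([-.35,.9367]); c0=np.array([.6105,-.008])
for n in ("scene","top"):
    d=cam(n);P,_,_=cloud(d); B=np.stack([(P[...,:2]-c0)@ex,(P[...,:2]-c0)@ey,P[...,2]-.012],-1)
    # lid patches left/right of gripper
    for lo,hi in((-.085,-.045),(.045,.085)):
        m=(B[...,1]>lo)&(B[...,1]<hi)&(B[...,2]>.072)&(B[...,2]<.19)&(B[...,0]>-.05)&(B[...,0]<.12)
        q=B[m]
        if len(q)>20:
            a=q[np.argmax(q[:,2])]; v=q-np.array([.07,0,.062]); print(n,len(q),"top",a,"angle med",np.median(np.arctan2(v[:,2],-v[:,0])))
        else: print(n,"none",len(q))
    save(d,sys.argv[1]+n+".png")
E
python3 lid.py a
```

```text
6.55 [ 0.5534 -0.0306  0.0689] [-1.6358 -0.5349  3.9198] 0.00022153353137692393
scene 854 top [-0.0493 -0.0572  0.1641] angle med 0.6921743918389501
scene 728 top [-0.0454  0.0553  0.1661] angle med 0.6931291226461664
top 82 top [-0.0192 -0.0832  0.1246] angle med 0.8879298217716806
top 175 top [0.004  0.0847 0.1139] angle med 0.7804036576913238
```

Lid is springing open.

send_rows(
  deltas=[
    [[0,0,0,0,0,0,-1],[0,0,0,0,0,0,-1],[0,0,0,0,0,0,-1],[0,0,-0.004,0,0,0,-1],[0,0,-0.01,0,0,0,-1],[0,0,-0.01,0,0,0,-1],[0,0,0,0,0,0,-1]],
  ],
)

```text
time_s: 7.52
position: [0.5539, -0.0308, 0.0938]
tool_rot: [[0.937, 0.35, 0.002], [0.35, -0.937, -0.0], [0.002, 0.001, -1.0]]
ft_force: [-0.3, -1.5, -0.3]
grip_width: 0.0002
gripper_force: 0.0
```

```bash
python3 lid.py b
```

```text
7.525 [ 0.5539 -0.0308  0.0938] [-0.286  -1.4547 -0.3482] 0.0001937473739580881
scene 977 top [-0.0464 -0.053   0.1895] angle med 1.09013457776164
scene 794 top [-0.0495  0.0543  0.1898] angle med 1.0926646656864074
top 38 top [ 0.0287 -0.0849  0.1299] angle med 1.1516833761557974
top 138 top [0.0104 0.0728 0.1538] angle med 1.065089003092936
```

View pics/bscene.png

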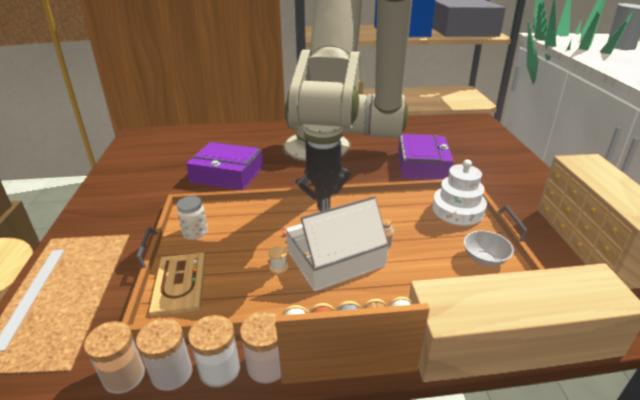

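The lid stands half open at (345,230). The gripper is in front of it. I'll raise it so the tips overlap the rim by about 20 mm, then push backwards.

send_rows(
  deltas=[
    [[0,0,-0.015,0,0,0,-1],[0,0,-0.014,0,0,0,-1],[0.015,0,0,0,0,0,-1],[0.015,0,0,0,0,0,-1],[0.01,0,0,0,0,0,-1],[0.01,0,0,0,0,0,-1],[0.01,0,0,0,0,0,-1],[0.01,0,0,0,0,0,-1],[0,0,0,0,0,0,-1]],
  ],
)

```text
time_s: 8.75
position: [0.6195, -0.0059, 0.1216]
tool_rot: [[0.937, 0.351, 0.0], [0.351, -0.937, 0.0], [0.0, -0.0, -1.0]]
ft_force: [-0.7, 0.0, -1.0]
grip_width: -0.0005
gripper_force: 0.1
```

```bash
python3 lid.py c; python3 - <<'E'
import cv2
i=cv2.imread('pics/cscene.png');cv2.imwrite('pics/c2.png',cv2.resize(i[150:290,250:430],None,fx=4,fy=4,interpolation=cv2.INTER_CUBIC))
E
```

```text
8.75 [ 0.6195 -0.0059  0.1216] [-0.7414  0.016  -0.9584] -0.00047318820290845716
scene 897 top [ 0.0408 -0.0624  0.1655] angle med 1.3415311360974291
scene 745 top [0.0208 0.0462 0.1895] angle med 1.3433494574848357
top none 0
top none 0
```

View pics/c2.png

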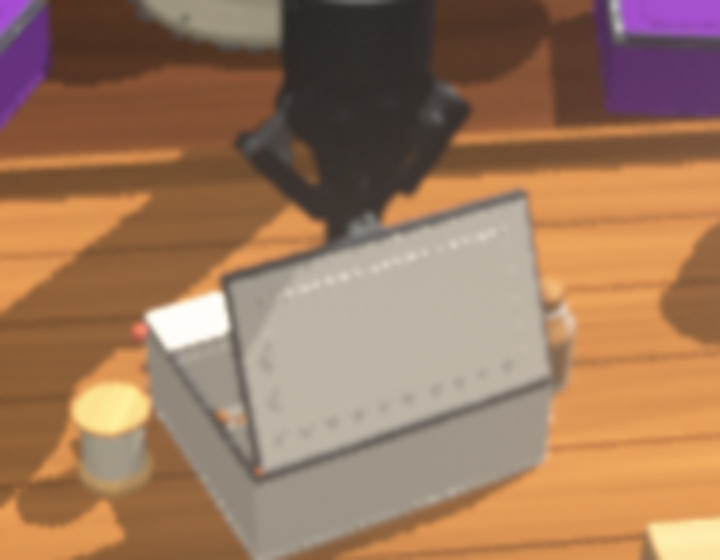

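The fingers push the rim at crop (365,230) and the lid is at about 1.25 rad. The box hasn't moved and the linkage clears the rim. I'll continue.

send_rows(
  deltas=[
    [[0.008,0,0,0,0,0,-1],[0.008,0,0,0,0,0,-1],[0.008,0,0,0,0,0,-1],[0.008,0,0,0,0,0,-1],[0.007,0,0,0,0,0,-1],[0.007,0,0,0,0,0,-1],[0,0,0,0,0,0,-1]],
  ],
)

```text
time_s: 9.72
position: [0.6624, 0.0102, 0.1216]
tool_rot: [[0.937, 0.35, -0.0], [0.35, -0.937, 0.0], [-0.0, -0.0, -1.0]]
ft_force: [-0.4, 0.7, -1.0]
grip_width: 0.0
gripper_force: 0.0
```

```bash
python3 lid.py d
```

```text
9.725 [0.6624 0.0102 0.1216] [-0.4373  0.7361 -0.979 ] 4.5827755852991215e-06
scene 541 top [ 0.1075 -0.0593  0.1659] angle med 1.973679165858065
scene 436 top [0.0681 0.0461 0.1899] angle med 1.9647389200614733
top 22 top [ 0.0845 -0.0849  0.1177] angle med 1.8273309094548031
top none 2
```

send_rows(
  deltas=[
    [[-0.01,0,0,0,0,0,-1],[-0.03,0,0,0,0,0,-1],[-0.04,0,0,0,0,0,-1],[-0.04,0,-0.02,0,0,0,-1],[-0.02,0,-0.05,0,0,0,-1],[-0.02,0,-0.05,0,0,0,-1],[0,0,-0.03,0,0,0,-1],[0,0,0,0,0,0,-1],[0,0,0,0,0,0,-1]],
  ],
)

```text
time_s: 10.95
position: [0.5115, -0.046, 0.2708]
tool_rot: [[0.937, 0.35, -0.002], [0.35, -0.937, 0.001], [-0.001, -0.001, -1.0]]
ft_force: [0.9, 0.2, -0.6]
grip_width: -0.0001
gripper_force: 0.0
```

```bash
python3 lid.py e; python3 - <<'E'
import cv2
i=cv2.imread('pics/escene.png');cv2.imwrite('pics/e2.png',cv2.resize(i[150:310,160:480],None,fx=2.4,fy=2.4,interpolation=cv2.INTER_CUBIC))
E
```

```text
10.95 [ 0.5115 -0.046   0.2708] [ 0.884   0.182  -0.5676] -5.7413305563032634e-05
scene 545 top [ 0.105  -0.0642  0.1658] angle med 1.9733464368981082
scene 436 top [0.1042 0.0625 0.1662] angle med 1.9651294461377233
top 85 top [ 0.098 -0.059  0.167] angle med 1.8510240692858257
top 368 top [0.1002 0.0511 0.1675] angle med 1.8472266986277242
```

View pics/e2.png

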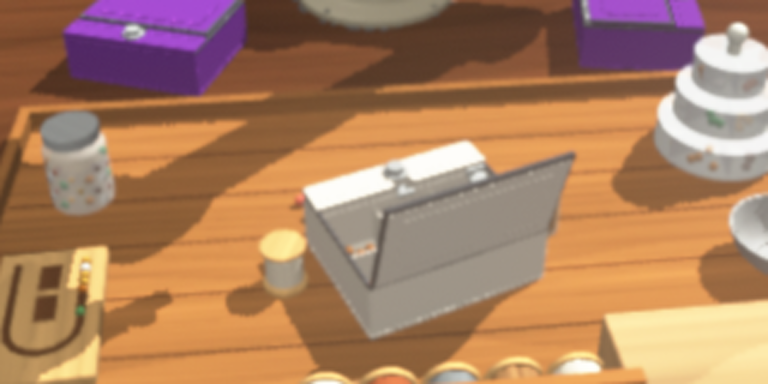

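The lid leans back on its stop at 1.85 rad, with its rim at crop (480,185). The button at (395,170) is up, the box hasn't moved, and the arm is clear. I'm handing it in.

```bash
python3 -c "
from rig import env
print(env.close_job())"
```

```text
the job is handed in; nothing more can be done
None
```

I pressed the button, pushed the lid back onto its stop (about 1.85 rad in the last images), left the box in place with the arm clear, and handed the job in at about 11 s; no verdict was returned.

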